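Put the garlic away in the keeper with the lift-and-slide lid

ROBOT

A 7-joint arm with a two-finger parallel gripper is mounted at the origin on a cart in front of the work surface, level with it; the furniture and walls round the work are solid. World frame = base frame: x ahead of the robot, y to its left, z up, the work surface at z = 0. Lengths are in m, angles in rad, forces in N, time in s.
With the tool pointing down it reaches from about 0.4 to 0.85 m from the base axis. Payload 4.5 kg.
Tool frame: the origin (TCP) lies on the centre line of the jaws, within the pads' length; the fingertips stand ahead of it and the grasp point (between the pads) is the TCP (manip.tips_ahead is the z of the fingertips in the tool frame, in m); z points along the fingers, y is the line along which they close (so a half turn about z gives the same grasp; the last joint's range is limited). The gripper opens to 88 mm and grips with 3 to 60 N. Pads are 18 mm wide; open, the fingers measure 123 mm over their backs; the gripper's body (75 mm by 187 mm) begins 45 mm behind the grasp point.
Start: joints at [1.231, 0.689, -0.195, 1.565, 0.157, 0.902, -0.215], TCP at [0.228, -0.582, 0.258] pointing down, gripper open.
Joint ranges: [-3.01, 3.01], [-0.46, 2.08], [-1.47, 1.51], [0.13, 2.56], [-1, 4.14], [0.04, 2.09], [-2.66, 2.66]. Speed limits (rad/s): [2.57, 2.57, 3.14, 3.14, 3.14, 3.14, 3.14].

INTERFACE

Orientations are given as a 3x3 rotation matrix whose columns are the frame's x, y, z axes.
In Python, from plant import manip, cams gives the robot as it stands.
- The arm moves only by the tool drive_tool, never from a script. Its argument "rows" is a list of rows, each a list of 3 entries, a list of its own where there are three numbers: the closure, from 0 (fully open) to 1 (shut), then the shift along the world's x, y, z in cm, then the turn about the world's z in rad. A call has 1 to 5 rows; each row is the pose to reach, as a shift and turn from the pose commanded when the call began; what a row does not reach only later rows make up. A row lasts 1/10 s, in which the tool goes at most 50 mm and 8.59 degrees, less where a joint would pass 70% of its speed; a pose out of reach is approached as far as the arm can. A call with a gripper value outside its range is refused whole. The fingers move at their own pace and stop on an object; "force" is the grip in N (left out, the last holds). Time passes only in rows, so rows that repeat a pose let the fingers close. It gives the time, the measured TCP pose, the force, the opening and the grip force at its end, in the units of the state.
- manip.get_state(): the state, without advancing time (a new reading comes with each control period).
- cams.read_camera(name): name is "scene" or "top"; returns the picture (400x640x3 uint8, red, green, blue); there is no depth.
- cams.camera_info(name): a dict with "intrinsics" (3x3 intrinsics, pixels), "world_to_cam" (4x4, takes a point from world to camera coordinates). Camera axes: x right, y up, looking along -z (the intrinsics and any distortion apply to the point x, -y, -z); pixel columns grow to the right and rows downward; lengths in m; the calibration is good to about 2 mm. A picture is of the moment at which its call begins. camera_info takes no time and is no camera call.
- manip.sign_off(): hands the job in; it is judged then, once.
Trained networks look in the newest picture that a camera, given by its name, has taken for a name from the list of things; names that differ only in an ending like _2 or _b are one class to them, and where a whole thing is asked for, a point or a joint stands for the part that bears it (a point fixed in the world has none). Each returns a list of dicts, best first, with "p" (0 to 1); they miss things now and then, are a little off and sometimes report something else, mostly with a low value. They report only what shows in the picture. A call takes as long as a camera call. They do not tell look-alikes from the thing itself.
- cams.cut_out(label, camera): "pixels" (400x640 bool, what is visible of it) and "bbox" ([left, top, right, bottom] in pixels, round what is visible of it).
The state is a dict: "time": time; "joints": joint angles; "qd": joint speeds; "effort": joint torques, N m; "tool_pos": TCP position; "orientation": TCP orientation; "wrist_force": force on the tool from outside, world axes, zero at the start; "torque": the same for the moment, N m; "opening": finger opening in m; "grasp_force": force on a finger pad.
Only numpy, scipy, OpenCV 4.12 (cv2) and the standard library are available. Lean on these libraries where they do the work, as an engineer would, in place of code of your own. Each camera call takes 0.05 s, during which the arm holds its last target. There are 200 camera calls.

TASK

Put the garlic bulb away in the wooden garlic keeper: with your fingertips pressed lightly on top of its thin lid, draw the lid toward you off its catch until it is fully open, set the garlic inside, then slide the lid back until it is fully home. The keeper should stay where it stands, and the other things on the worktop should not be disturbed.

Things in the scene. Friction and masses are not known exactly. Their poses are not given: they have to be found in the camera images.
- keeper: Garlic keeper, a loose brown wooden box 200 long (x) x 164 wide (y) x 81 high, 0.95 kg, four rubber feet, slotted sides. Origin: centre of its underside. +x to its back wall; the lid slides out over the low front wall (-x, top 65). Inside: x -84 to 90, y +-70, floor 11 above the origin. Back wall and side rails stand about 9 above the closed lid; 136 of lid width lies bare between the rails.
- lid: Flat pale wooden frame-and-panel lid, 190 x 150 x 6 mm, 0.13 kg, no knob or edge to hold; axes as the box. Origin: centre of its underside, at x = -5, z = 65 in the box frame when home (against the back wall). It slides 100 mm along -x of the box to a stop; then the box is open behind it. Its thin panel gives 1 mm at 30 N; more than 20 N from the fingers cracks it.
- lid_grip (a point): Point amid three routed lines on the lid's panel, 55 mm behind the lid's centre (+x of the lid), 6 above its origin: a place to press. A ball catch (about 3 N) and two 11 degree ramps hold the lid home: in the first 18 mm of draw it comes off the catch and this end rides up 3 mm, then it slides easily, and at home it drops again. Pressing with 9 to 14 N moves it; lighter may slip.
- garlic: Garlic bulb, 46 mm wide and high, 21 g, standing on the worktop at one of three places. Origin: centre of its underside; pinch it across the middle from above.
- lime: Green lime, 55 x 46 x 46 mm, a bystander. Origin: centre of its underside.
- tomato: Red tomato, 59 mm wide, 60 high, a bystander. Origin: centre of its underside.
- onion: Brown onion, 75 mm wide, 80 high, a bystander. Origin: centre of its underside.
- moka_pot: Aluminium moka pot, 83 x 137 x 154 mm, a bystander. Origin: centre of its underside.
There are look-alikes about, which are no part of the job. There is more than one size of the garlic; the job needs the middle-sized.

How it is judged:
By the outcome, as a careful person would: the job done as asked, in the order asked, and still so for the second after the job is handed in, with the robot touching nothing.
It also fails if it takes over 72 s, if anything falls off the work surface, if the arm or the gripper's body presses on something with over 40 N, if the wrist force passes 120 N, or if a joint passes its speed limit or range.

## Working session

There is one attempt and no reset: what is moved stays moved. The work goes in short steps, Python scripts to look and compute and a tool call to move; the robot and the scene stay as the last step left them, time stands still between calls to the robot, and variables do not carry over. Pictures are saved under pics/ and viewed, at most 10 in all, crops included, and the job is handed in when it is done.

Besides the shell and the picture viewer there is one more tool, called as name(argument=value, ...), one argument or row to a line, values as JSON. drive_tool: Moves the arm, as the interface text tells. Its arguments: {"type":"object","properties":{"rows":{"type":"array"},"force":{"type":"number"}},"required":["rows"]}

```bash
ls; mkdir -p pics
cat > h.py <<'E'
import numpy as np, cv2
from plant import manip, cams
def ray(cam,u,v):
    i=cams.camera_info(cam);K=np.array(i["intrinsics"]);T=np.array(i["world_to_cam"])
    d=np.linalg.inv(K)@[u,v,1]; d=np.array([d[0],-d[1],-d[2]])
    R=T[:3,:3]; return -R.T@T[:3,3], R.T@d
def at(cam,u,v,z):
    o,d=ray(cam,u,v); return o+d*(z-o[2])/d[2]
def proj(cam,p):
    i=cams.camera_info(cam);K=np.array(i["intrinsics"]);T=np.array(i["world_to_cam"])
    c=T[:3,:3]@np.array(p)+T[:3,3]; q=K@[c[0],-c[1],-c[2]]; return q[:2]/q[2]
def save(img,name): cv2.imwrite("pics/"+name,img[:,:,::-1])
E
python3 - <<'E'
from h import *
a=cams.read_camera("scene");b=cams.read_camera("top")
save(a,"s0.png");save(b,"t0.png")
print(manip.tips_ahead,manip.get_state())
for c in("scene","top"):
    i=cams.camera_info(c);print(c,i)
    for l in("keeper","lid","lid_grip","garlic"):
        for r in cams.cut_out(l,c):
            ys,xs=np.nonzero(r["pixels"]);print(c,l,round(r["p"],2),np.round(r["bbox"]),xs.mean().round(1),ys.mean().round(1))
E
```

```text
pics
0.019 {'time': 0.1, 'joints': array([ 1.23078577,  0.6898965 , -0.19450742,  1.566238  ,  0.15730291,
        0.90248296, -0.21509905]), 'qd': array([ 0.00115769, -0.00048753, -0.0007621 , -0.00280199, -0.00077265,
        0.00065693,  0.00256175]), 'effort': array([-2.65305942e-03, -5.28496134e+01, -1.27141111e+00, -1.53834665e+01,
       -5.25817007e-02,  2.00795541e-03,  3.44322859e-05]), 'tool_pos': array([ 0.22798962, -0.58136165,  0.25699267]), 'orientation': array([[ 9.30917361e-01,  3.65229184e-01, -7.14027212e-04],
       [ 3.65229860e-01, -9.30916208e-01,  1.47057852e-03],
       [-1.27601311e-04, -1.62977114e-03, -9.99998664e-01]]), 'wrist_force': array([ 0.20035956, -0.21343977, -0.10347506]), 'torque': array([-0.0225492 ,  0.07549427,  0.02216101]), 'grasp_force': 0.0, 'opening': 0.08817259187688947}
scene {'intrinsics': array([[503.73965439,   0.        , 321.4850281 ],
       [  0.        , 503.73965439, 200.0048786 ],
       [  0.        ,   0.        ,   1.        ]]), 'world_to_cam': array([[ 9.94060817e-01,  1.08825801e-01, -1.94156869e-04,
        -5.50760666
[... 661 characters left out ...]
1452 ,   0.        , 317.86288079],
       [  0.        , 494.1021452 , 210.48817378],
       [  0.        ,   0.        ,   1.        ]]), 'world_to_cam': array([[ 0.01830395, -0.99957669,  0.02261409, -0.09748826],
       [ 0.99627785,  0.02013973,  0.08381426, -0.53822858],
       [-0.08423423,  0.02099578,  0.99622476, -1.15743436],
       [ 0.        ,  0.        ,  0.        ,  1.        ]])}
top keeper 0.71 [247. 188. 328. 283.] 283.6 228.1
top lid 0.75 [253. 194. 323. 281.] 286.2 237.7
top lid_grip 0.92 [255. 194. 318. 285.] 286.2 237.9
top garlic 0.73 [355. 216. 384. 241.] 367.9 227.6
top garlic 0.67 [448. 214. 456. 225.] 449.4 221.6
top garlic 0.61 [402. 195. 420. 214.] 410.7 203.1
```

View pics/s0.png

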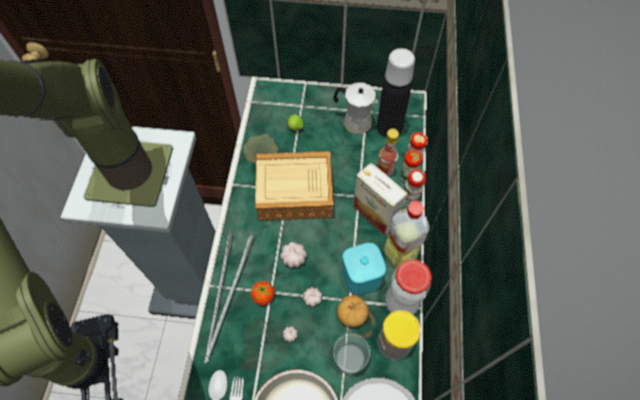

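View pics/t0.png

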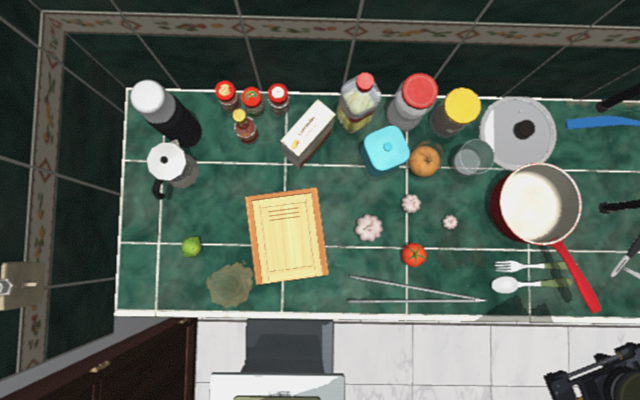

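The top view shows the keeper at about (287,237), back wall up (+x), with the routed lines at (284,212). There are three garlic candidates in the top view: large (368,228), medium (411,203) and small (450,222). In the scene view they are at (293,255), (312,296) and (290,333). The tomato (414,254) and onion (425,159) are close to the medium one. I'd choose (411,203), so I'll check it with a size measurement and a close crop.

Run:
```python
from h import *
b=cv2.imread("pics/t0.png")[175:295,240:470]
cv2.imwrite("pics/t0c.png",cv2.resize(b,None,fx=3.4,fy=3.4,interpolation=cv2.INTER_CUBIC))
o,_=ray("top",0,0);print("topcam",o, "scenecam",ray("scene",0,0)[0])
for r in cams.cut_out("garlic","top"):
    x0,y0,x1,y1=r["bbox"];ys,xs=np.nonzero(r["pixels"])
    P=at("top",xs.mean(),ys.mean(),.02)
    print("top",np.round(r["bbox"]),P.round(4),np.linalg.norm(at("top",x1,y0,.023)-at("top",x0,y0,.023)).round(3),np.linalg.norm(at("top",x0,y1,.023)-at("top",x0,y0,.023)).round(3),"area-d",(2*np.sqrt(len(xs)/np.pi)*np.linalg.norm(at("top",x1,y0,.023)-at("top",x0,y0,.023))/(x1-x0)).round(3))
for r in cams.cut_out("garlic","scene"):
    ys,xs=np.nonzero(r["pixels"]);P=at("scene",xs.mean(),ys.mean(),.02);x0,y0,x1,y1=r["bbox"]
    print("scene",P.round(4),np.linalg.norm(at("scene",x1,y0,.023)-at("scene",x0,y0,.023)).round(3))
for l in("tomato","lime","onion","moka_pot"):
    for r in cams.cut_out(l,"top")[:1]:
        ys,xs=np.nonzero(r["pixels"]);print(l,r["p"],at("top",xs.mean(),ys.mean(),.03).round(3))
for l in("keeper","lid"):
  for c in("top","scene"):
    r=cams.cut_out(l,c)[0]
    q=cv2.minAreaRect(np.argwhere(r["pixels"])[:,::-1].astype(np.float32));print(l,c,q, [at(c,*p,.074).round(3)[:2] for p in cv2.boxPoints(q)])
```

```text
topcam [ 0.44051405 -0.06230597  1.20038061] scenecam [ 0.62999478 -0.69150751  1.2289231 ]
top [355. 216. 384. 241.] [ 0.5017 -0.2079  0.02  ] 0.07 0.061 area-d 0.063
top [448. 214. 456. 225.] [ 0.5198 -0.4043  0.02  ] 0.021 0.028 area-d 0.034
top [402. 195. 420. 214.] [ 0.5627 -0.3106  0.02  ] 0.045 0.047 area-d 0.045
scene [ 0.5642 -0.3124  0.02  ] 0.043
scene [ 0.523  -0.4089  0.02  ] 0.047
scene [ 0.5038 -0.2077  0.02  ] 0.072
tomato 0.93 [ 0.439 -0.315  0.03 ]
lime 0.69 [0.449 0.211 0.03 ]
onion 0.66 [ 0.664 -0.339  0.03 ]
moka_pot 0.58 [0.636 0.266 0.03 ]
keeper top ((285.6728820800781, 235.32528686523438), (89.89073181152344, 74.8011474609375), 82.56858825683594) [array([0.566, 0.086]), array([ 0.592, -0.083]), array([ 0.39 , -0.113]), array([0.365, 0.054])]
keeper scene ((293.6247253417969, 186.181396484375), (65.73377990722656, 75.2166976928711), 87.75425720214844) [array([0.364, 0.051]), array([0.568, 0.083]), array([ 0.595, -0.117]), array([ 0.405, -0.146])]
lid top ((285.9432373046875, 237.57421875), (84.25436401367188, 60.927467346191406), 82.40535736083984) [array([0.557, 0.069]), array([ 0.578, -0.069]), array([ 0.389, -0.097]), array([0.368, 0.038])]
lid scene ((291.2304382324219, 179.9911346435547), (43.352561950683594, 72.10054016113281), 87.79740142822266) [array([0.366, 0.035]), array([0.56 , 0.066]), array([ 0.579, -0.068]), array([ 0.393, -0.096])]
```

View pics/t0c.png

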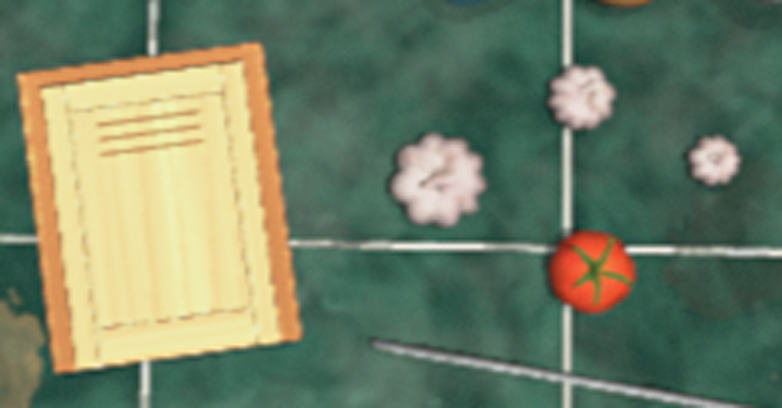

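The crop shows the medium bulb at (411,203), 46 mm wide, which matches the description. The large (63 mm) and small (34 mm) ones are the look-alikes. The middle routed line is at about (284,214), and the keeper's rim corners are visible.

Run:
```python
from h import *
c=[(18,75),(262,43),(300,340),(57,373)]
P=np.array([at("top",u/3.4+240-.35,v/3.4+175-.35,.081) for u,v in c]);print(P.round(4))
BL,BR,FR,FL=P
f=(BL+BR-FL-FR)/2;print("len",np.linalg.norm(f),"wid",np.linalg.norm((BL+FL-BR-FR)/2),"yaw",np.arctan2(f[1],f[0]),"yaw2",[np.arctan2(-(w[0]),w[1]) for w in (BL-BR,FL-FR)])
ctr=P.mean(0);yaw=np.arctan2(f[1],f[0]);print("centre",ctr)
g=ctr[:2]+.05*np.array([np.cos(yaw),np.sin(yaw)]);print("grip from box",g,"from lines",at("top",150/3.4+239.65,132/3.4+174.65,.071))
q=cv2.minAreaRect(np.argwhere(cams.cut_out("lid","top")[0]["pixels"])[:,::-1].astype(np.float32));print("lidc",at("top",*q[0],.071))
print("tool yaw of x", np.arctan2(.3652,.9309))
```

```text
[[ 0.5632  0.0803  0.081 ]
 [ 0.5882 -0.0823  0.081 ]
 [ 0.3907 -0.1111  0.081 ]
 [ 0.3664  0.0487  0.081 ]]
len 0.19946892992020498 wid 0.1630917212217723 yaw 0.15216831439845227 yaw2 [np.float64(0.15258187597587503), np.float64(0.15118202399701192)]
centre [ 0.47714429 -0.01609143  0.081     ]
grip from box [ 0.52656652 -0.00851234] from lines [ 0.52757051 -0.00816387  0.071     ]
lidc [ 0.47255729 -0.01444564  0.071     ]
tool yaw of x 0.37385825503495923
```

drive_tool(
  rows=[
    [1,[2,4,0],-0.1],
    [1,[4,8,0],-0.222],
    [1,[6.5,12.5,0],-0.222],
    [1,[8.5,17,0],-0.222],
    [1,[10.5,21,0],-0.222],
  ],
  force=20,
)

```text
time: 1.55
tool_pos: [0.334, -0.3696, 0.258]
orientation: [[0.988, 0.152, 0.0], [0.152, -0.988, 0.0], [0.0, -0.0, -1.0]]
wrist_force: [0.6, -0.4, -0.0]
opening: 0.0503
grasp_force: 0.0
```

drive_tool(
  rows=[
    [1,[2,4,0],0],
    [1,[4.5,8.5,0],0],
    [1,[6.5,13,0],0],
    [1,[8.5,17,0],0],
    [1,[10.5,21,0],0],
  ],
)

```text
time: 2.05
tool_pos: [0.4391, -0.1599, 0.258]
orientation: [[0.988, 0.152, 0.001], [0.152, -0.988, -0.0], [0.001, 0.0, -1.0]]
wrist_force: [-0.1, 0.6, 0.6]
opening: 0.0101
grasp_force: 0.0
```

drive_tool(
  rows=[
    [1,[2,4,-1],0],
    [1,[4.5,8.5,-4],0],
    [1,[6.5,12,-7],0],
    [1,[8.8,15,-10.5],0],
    [1,[8.8,15.1,-13],0],
  ],
)

```text
time: 2.55
tool_pos: [0.5297, -0.0053, 0.1268]
orientation: [[0.987, 0.158, 0.005], [0.158, -0.987, 0.003], [0.006, -0.003, -1.0]]
wrist_force: [0.1, -0.2, 0.1]
opening: 0.0003
grasp_force: 0.0
```

drive_tool(
  rows=[
    [1,[-0.1,-0.2,-1],0],
    [1,[-0.1,-0.2,-2],0],
    [1,[-0.1,-0.2,-3],0],
    [1,[-0.1,-0.2,-3.3],0],
    [1,[-0.1,-0.2,-3.3],0],
  ],
)

```text
time: 3.05
tool_pos: [0.5252, -0.0138, 0.0952]
orientation: [[0.989, 0.15, 0.0], [0.15, -0.989, -0.0], [0.0, 0.0, -1.0]]
wrist_force: [-0.6, -0.3, 0.3]
opening: 0.0007
grasp_force: 0.0
```

drive_tool(
  rows=[
    [1,[0.2,0.5,0],0],
    [1,[0.2,0.5,-0.2],0],
    [1,[0.2,0.5,-0.4],0],
    [1,[0.2,0.5,-0.4],0],
  ],
)

```text
time: 3.45
tool_pos: [0.5272, -0.0078, 0.0907]
orientation: [[0.988, 0.151, -0.0], [0.151, -0.988, -0.0], [-0.0, 0.0, -1.0]]
wrist_force: [0.2, 0.6, 0.2]
opening: 0.0009
grasp_force: 0.0
```

drive_tool(
  rows=[
    [1,[0,0,-0.05],0],
    [1,[0,0,-0.05],0],
    [1,[0,0,-0.05],0],
  ],
)

```text
time: 3.75
tool_pos: [0.5272, -0.0079, 0.0904]
orientation: [[0.989, 0.151, 0.0], [0.151, -0.989, -0.0], [-0.0, 0.0, -1.0]]
wrist_force: [-1.2, 0.5, 2.3]
opening: 0.0006
grasp_force: 1.0
```

drive_tool(
  rows=[
    [1,[0,0,-0.05],0],
    [1,[0,0,-0.05],0],
    [1,[0,0,-0.05],0],
  ],
)

```text
time: 4.05
tool_pos: [0.5273, -0.0079, 0.0901]
orientation: [[0.989, 0.151, 0.0], [0.151, -0.989, -0.0], [0.0, 0.0, -1.0]]
wrist_force: [-1.0, -0.8, 4.7]
opening: 0.0008
grasp_force: 2.8
```

drive_tool(
  rows=[
    [1,[0,0,-0.06],0],
    [1,[0,0,-0.12],0],
    [1,[0,0,-0.12],0],
    [1,[0,0,-0.12],0],
  ],
)

```text
time: 4.45
tool_pos: [0.5273, -0.0079, 0.0897]
orientation: [[0.989, 0.151, 0.001], [0.151, -0.989, -0.0], [0.001, 0.0, -1.0]]
wrist_force: [-2.2, 0.2, 12.4]
opening: 0.0004
grasp_force: 6.4
```

drive_tool(
  rows=[
    [1,[-0.1,-0.015,0.0],0],
    [1,[-0.2,-0.03,0.02],0],
    [1,[-0.3,-0.045,0.04],0],
    [1,[-0.4,-0.06,0.05],0],
  ],
)

```text
time: 4.85
tool_pos: [0.526, -0.0081, 0.0901]
orientation: [[0.988, 0.151, 0.006], [0.151, -0.988, 0.001], [0.006, 0.0, -1.0]]
wrist_force: [3.1, -0.2, 5.5]
opening: 0.0004
grasp_force: 3.1
```

drive_tool(
  rows=[
    [1,[0,0,-0.06],0],
    [1,[0,0,-0.11],0],
    [1,[0,0,-0.11],0],
  ],
)

```text
time: 5.15
tool_pos: [0.5259, -0.0082, 0.0896]
orientation: [[0.988, 0.151, 0.006], [0.151, -0.989, 0.0], [0.006, 0.001, -1.0]]
wrist_force: [0.1, 0.1, 13.7]
opening: 0.0004
grasp_force: 7.0
```

drive_tool(
  rows=[
    [1,[-0.1,-0.015,0.0],0],
    [1,[-0.2,-0.03,0.0],0],
    [1,[-0.3,-0.045,0.0],0],
    [1,[-0.3,-0.045,0.0],0],
  ],
)

```text
time: 5.55
tool_pos: [0.5245, -0.0085, 0.0897]
orientation: [[0.988, 0.151, 0.009], [0.151, -0.988, 0.001], [0.01, 0.001, -1.0]]
wrist_force: [2.9, 0.0, 13.4]
opening: 0.0006
grasp_force: 6.1
```

drive_tool(
  rows=[
    [1,[-0.1,-0.015,0.0],0],
    [1,[-0.2,-0.03,0.0],0],
    [1,[-0.3,-0.045,0.0],0],
    [1,[-0.3,-0.045,0.0],0],
  ],
)

```text
time: 5.95
tool_pos: [0.5219, -0.0089, 0.0898]
orientation: [[0.988, 0.151, 0.01], [0.151, -0.988, 0.001], [0.01, 0.001, -1.0]]
wrist_force: [4.0, 1.3, 12.6]
opening: 0.0005
grasp_force: 6.0
```

drive_tool(
  rows=[
    [1,[-0.1,-0.015,0.0],0],
    [1,[-0.2,-0.03,0.0],0],
    [1,[-0.3,-0.045,0.0],0],
    [1,[-0.3,-0.045,0.0],0],
  ],
)

```text
time: 6.35
tool_pos: [0.5197, -0.0092, 0.0901]
orientation: [[0.988, 0.151, 0.012], [0.151, -0.988, 0.001], [0.012, 0.001, -1.0]]
wrist_force: [5.4, 0.7, 12.9]
opening: 0.0005
grasp_force: 6.7
```

drive_tool(
  rows=[
    [1,[-0.1,-0.015,0.0],0],
    [1,[-0.2,-0.03,0.0],0],
    [1,[-0.3,-0.045,0.0],0],
    [1,[-0.4,-0.06,0.0],0],
    [1,[-0.4,-0.06,0.0],0],
  ],
)

```text
time: 6.85
tool_pos: [0.5167, -0.0097, 0.0904]
orientation: [[0.988, 0.151, 0.014], [0.151, -0.988, 0.001], [0.014, 0.001, -1.0]]
wrist_force: [5.5, 1.0, 16.0]
opening: 0.0007
grasp_force: 7.8
```

drive_tool(
  rows=[
    [1,[0,0,0.05],0],
    [1,[-0.1,-0.015,0.06],0],
    [1,[-0.2,-0.03,0.08],0],
    [1,[-0.3,-0.045,0.09],0],
    [1,[-0.3,-0.045,0.09],0],
  ],
)

```text
time: 7.35
tool_pos: [0.5131, -0.0102, 0.0911]
orientation: [[0.988, 0.151, 0.013], [0.151, -0.988, 0.001], [0.013, 0.001, -1.0]]
wrist_force: [5.1, 0.1, 14.4]
opening: 0.0007
grasp_force: 7.2
```

drive_tool(
  rows=[
    [1,[-0.1,-0.015,0.03],0],
    [1,[-0.2,-0.03,0.06],0],
    [1,[-0.3,-0.045,0.09],0],
    [1,[-0.4,-0.06,0.11],0],
    [1,[-0.4,-0.06,0.11],0],
  ],
)

```text
time: 7.85
tool_pos: [0.5074, -0.0111, 0.0918]
orientation: [[0.988, 0.151, 0.009], [0.151, -0.988, 0.001], [0.009, 0.001, -1.0]]
wrist_force: [3.4, 0.6, 15.1]
opening: 0.0006
grasp_force: 7.3
```

drive_tool(
  rows=[
    [1,[-0.1,-0.015,0.04],0],
    [1,[-0.2,-0.03,0.07],0],
    [1,[-0.3,-0.045,0.09],0],
    [1,[-0.4,-0.06,0.1],0],
    [1,[-0.4,-0.06,0.1],0],
  ],
)

```text
time: 8.35
tool_pos: [0.5021, -0.0119, 0.0922]
orientation: [[0.988, 0.151, 0.007], [0.151, -0.989, 0.0], [0.007, 0.001, -1.0]]
wrist_force: [1.9, -0.4, 11.0]
opening: 0.0003
grasp_force: 5.2
```

drive_tool(
  rows=[
    [1,[-0.3,-0.046,0],0],
    [1,[-0.6,-0.092,0],0],
    [1,[-0.9,-0.137,0],0],
    [1,[-1.2,-0.183,0],0],
    [1,[-1.2,-0.183,0],0],
  ],
)

```text
time: 8.85
tool_pos: [0.4894, -0.0138, 0.0921]
orientation: [[0.989, 0.151, 0.005], [0.151, -0.989, 0.0], [0.005, 0.001, -1.0]]
wrist_force: [2.1, 0.2, 10.4]
opening: 0.0004
grasp_force: 5.4
```

drive_tool(
  rows=[
    [1,[-0.4,-0.061,0],0],
    [1,[-0.8,-0.122,0],0],
    [1,[-1.2,-0.183,0],0],
    [1,[-1.6,-0.244,0],0],
    [1,[-2.0,-0.305,0],0],
  ],
)

```text
time: 9.35
tool_pos: [0.4704, -0.0167, 0.0921]
orientation: [[0.988, 0.151, 0.007], [0.151, -0.988, 0.0], [0.007, 0.001, -1.0]]
wrist_force: [2.1, 0.2, 9.8]
opening: 0.0
grasp_force: 5.0
```

drive_tool(
  rows=[
    [1,[-0.4,-0.061,0],0],
    [1,[-0.8,-0.122,0],0],
    [1,[-1.2,-0.183,0],0],
    [1,[-1.6,-0.244,0],0],
    [1,[-1.8,-0.275,0],0],
  ],
)

```text
time: 9.85
tool_pos: [0.452, -0.0195, 0.092]
orientation: [[0.988, 0.151, 0.007], [0.151, -0.989, 0.0], [0.007, 0.001, -1.0]]
wrist_force: [2.3, 0.7, 9.9]
opening: 0.0006
grasp_force: 5.2
```

drive_tool(
  rows=[
    [1,[-0.4,-0.061,0],0],
    [1,[-0.8,-0.122,0],0],
    [1,[-1.2,-0.183,0],0],
    [1,[-1.6,-0.244,0],0],
    [1,[-2.0,-0.305,0],0],
  ],
)

```text
time: 10.35
tool_pos: [0.4323, -0.0225, 0.0919]
orientation: [[0.988, 0.151, 0.007], [0.151, -0.988, 0.0], [0.007, 0.001, -1.0]]
wrist_force: [2.4, 0.8, 10.5]
opening: 0.0004
grasp_force: 5.1
```

Run:
```python
from h import *
a=cams.read_camera("scene");b=cams.read_camera("top")
A=cv2.resize(a[120:260,210:370],None,fx=3.5,fy=3.5,interpolation=cv2.INTER_CUBIC)
B=cv2.resize(b[150:320,230:350],None,fx=2.88,fy=2.88,interpolation=cv2.INTER_CUBIC)[:490,:240+100]
B=cv2.resize(b[150:320,240:320],None,fx=2.88,fy=2.88,interpolation=cv2.INTER_CUBIC)
h=min(A.shape[0],B.shape[0]);save(np.hstack([A[:h],B[:h]])[:, :800],"open1.png");print(manip.get_state()["wrist_force"],manip.get_state()["tool_pos"])
```

```text
[ 1.14268433  0.59340898 11.5415788 ] [ 0.43090505 -0.02274357  0.09178764]
```

View pics/open1.png

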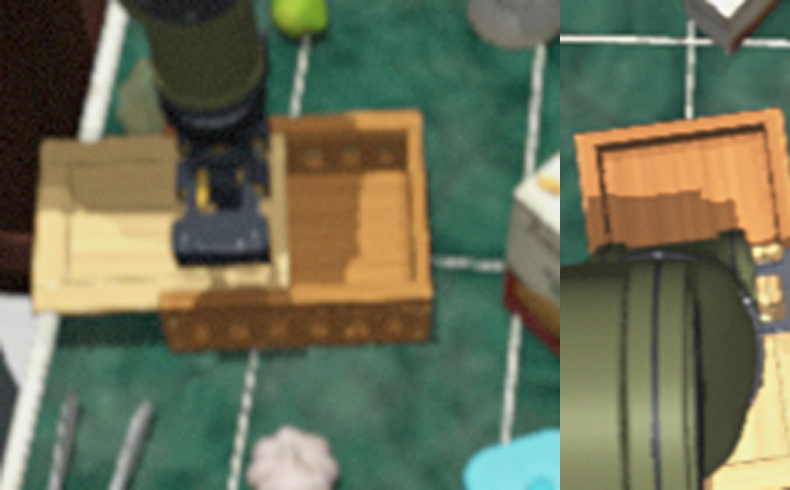

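The lid is about 97 mm out, with the interior visible at scene (crop) (350,200). I'll ease it onto the stop.

drive_tool(
  rows=[
    [1,[-0.15,-0.023,0],0],
    [1,[-0.3,-0.046,0],0],
    [1,[-0.4,-0.061,0],0],
    [1,[-0.4,-0.061,0],0],
  ],
)

```text
time: 10.85
tool_pos: [0.4282, -0.0232, 0.0918]
orientation: [[0.988, 0.151, 0.007], [0.151, -0.988, 0.0], [0.007, 0.001, -1.0]]
wrist_force: [2.7, -0.1, 9.5]
opening: 0.0005
grasp_force: 5.2
```

drive_tool(
  rows=[
    [1,[-0.15,-0.023,0],0],
    [1,[-0.3,-0.046,0],0],
    [1,[-0.4,-0.061,0],0],
    [1,[-0.4,-0.061,0],0],
  ],
)

```text
time: 11.25
tool_pos: [0.4277, -0.0232, 0.092]
orientation: [[0.988, 0.152, 0.014], [0.152, -0.988, 0.001], [0.014, 0.001, -1.0]]
wrist_force: [7.4, 0.8, 8.8]
opening: 0.0007
grasp_force: 4.1
```

The stop is reached: lateral force rose to 7 N at 100.8 mm of travel. I'll unload and lift, then go to the garlic.

drive_tool(
  rows=[
    [1,[0.5,0.076,0],0],
    [1,[0.5,0.076,1],0],
    [1,[0.5,0.076,4],0],
    [0.3,[0.5,0.076,8],0],
    [0.3,[1.5,-2.5,11],0],
  ],
)

```text
time: 11.75
tool_pos: [0.435, -0.0463, 0.2028]
orientation: [[0.987, 0.158, -0.001], [0.158, -0.987, 0.002], [-0.001, -0.002, -1.0]]
wrist_force: [1.4, 0.1, -0.7]
opening: 0.0143
grasp_force: 0.0
```

drive_tool(
  rows=[
    [0.3,[2,-4,0],0],
    [0.3,[4,-8.5,0],0],
    [0.3,[6,-13,0],0],
    [0.3,[8,-17,0],0],
    [0.3,[10,-21,0],0],
  ],
)

```text
time: 12.25
tool_pos: [0.5361, -0.261, 0.2013]
orientation: [[0.989, 0.15, -0.0], [0.15, -0.989, 0.0], [-0.0, -0.0, -1.0]]
wrist_force: [0.7, 1.1, -0.4]
opening: 0.0546
grasp_force: 0.0
```

drive_tool(
  rows=[
    [0.2,[2,-3.5,0],0],
    [0.2,[2.7,-5.0,-3],0],
    [0.2,[2.7,-5.0,-7],0],
    [0.2,[2.7,-5.0,-9],0],
    [0.2,[2.7,-5.0,-9],0],
  ],
)

```text
time: 12.75
tool_pos: [0.5605, -0.3079, 0.1078]
orientation: [[0.988, 0.151, -0.007], [0.151, -0.988, 0.003], [-0.006, -0.004, -1.0]]
wrist_force: [-0.5, 1.3, 0.2]
opening: 0.0704
grasp_force: 0.0
```

Run:
```python
from h import *
a=cams.read_camera("scene");b=cams.read_camera("top")
A=cv2.resize(a[240:340,250:370],None,fx=3.3,fy=3.3,interpolation=cv2.INTER_CUBIC)
B=cv2.resize(b[160:260,350:470],None,fx=3.3,fy=3.3,interpolation=cv2.INTER_CUBIC)
save(np.hstack([A,B]),"g1.png");s=manip.get_state();print(s["tool_pos"],s["opening"])
for p in([.563,-.3115,.023],): print(proj("scene",p),proj("top",p))
for c in("scene","top"):
    for r in cams.cut_out("garlic",c):
        ys,xs=np.nonzero(r["pixels"]);print(c,r["bbox"],at(c,xs.mean(),ys.mean(),.02).round(4))
```

```text
[ 0.56321011 -0.30890834  0.11139674] 0.07090414410815991
[311.35554672 295.71947119] [411.28203458 202.86761896]
scene [279.8, 247.0, 294.8, 267.9] [ 0.4853 -0.2131  0.02  ]
scene [282.3, 329.1, 297.6, 341.4] [ 0.5225 -0.4097  0.02  ]
top [355.7, 216.8, 386.0, 242.5] [ 0.5016 -0.2086  0.02  ]
```

View pics/g1.png

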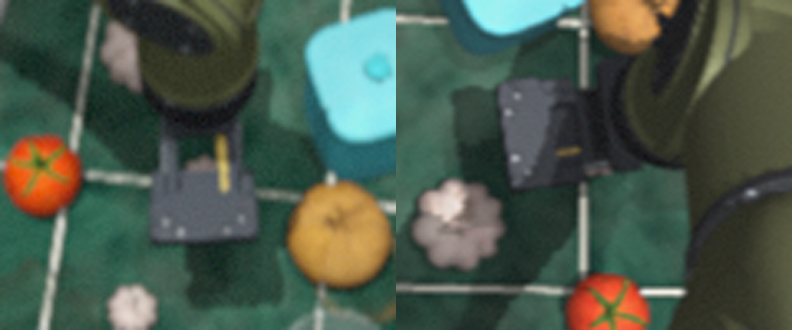

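The gripper is over the medium bulb, which peeks out at (205,165) in the left half. The tomato (42,175) and onion (340,235) are clear of the fingers. Descending.

drive_tool(
  rows=[
    [0.2,[0,-0.1,-3],0],
    [0.2,[0,-0.1,-6],0],
    [0.2,[0,-0.1,-8],0],
    [0.2,[0,-0.1,-8.4],0],
    [0.2,[0,-0.1,-8.4],0],
  ],
  force=6,
)

```text
time: 13.45
tool_pos: [0.5638, -0.3101, 0.0278]
orientation: [[0.988, 0.151, 0.001], [0.151, -0.988, -0.001], [0.001, 0.001, -1.0]]
wrist_force: [-0.3, 0.3, 0.2]
opening: 0.0703
grasp_force: 0.0
```

drive_tool(
  rows=[
    [1,[0,0,0],0],
    [1,[0,0,0],0],
    [1,[0,0,0],0],
    [1,[0,0,0],0],
    [1,[0,0,0],0],
  ],
  force=6,
)

```text
time: 13.95
tool_pos: [0.5639, -0.3103, 0.0279]
orientation: [[0.989, 0.151, 0.001], [0.151, -0.989, -0.001], [0.001, 0.001, -1.0]]
wrist_force: [-0.2, -1.1, 5.0]
opening: 0.0453
grasp_force: 6.0
```

drive_tool(
  rows=[
    [1,[0,0,2],0],
    [1,[0,0,6],0],
    [1,[0,0,10.5],0],
    [1,[-0.5,3,13],0],
    [1,[-1,6.5,13],0],
  ],
)

```text
time: 14.45
tool_pos: [0.5553, -0.2471, 0.1609]
orientation: [[0.989, 0.147, 0.008], [0.147, -0.989, -0.004], [0.007, 0.005, -1.0]]
wrist_force: [0.8, 0.1, -1.9]
opening: 0.0457
grasp_force: 6.0
```

drive_tool(
  rows=[
    [1,[-0.7,4.5,0],0],
    [1,[-1.4,9,0],0],
    [1,[-2.1,13.5,0],0],
    [1,[-2.8,18,0],0],
    [1,[-3.3,21.5,0],0],
  ],
)

```text
time: 14.95
tool_pos: [0.5193, -0.0268, 0.1569]
orientation: [[0.988, 0.154, -0.001], [0.154, -0.988, 0.001], [-0.001, -0.001, -1.0]]
wrist_force: [1.0, 0.3, -0.5]
opening: 0.0459
grasp_force: 6.0
```

drive_tool(
  rows=[
    [1,[-0.4,1.5,0],0],
    [1,[-0.4,2.0,-2],0],
    [1,[-0.4,2.0,-5],0],
    [1,[-0.4,2.0,-7],0],
    [1,[-0.4,2.0,-7],0],
  ],
)

```text
time: 15.45
tool_pos: [0.5145, -0.0097, 0.0848]
orientation: [[0.988, 0.152, -0.005], [0.152, -0.988, -0.0], [-0.005, -0.001, -1.0]]
wrist_force: [-1.3, -0.7, -0.1]
opening: 0.0458
grasp_force: 6.0
```

Run:
```python
from h import *
a=cams.read_camera("scene");b=cams.read_camera("top")
A=cv2.resize(a[130:260,220:360],None,fx=3,fy=3,interpolation=cv2.INTER_CUBIC)
B=cv2.resize(b[180:310,230:350],None,fx=3,fy=3,interpolation=cv2.INTER_CUBIC)
save(np.hstack([A,B]),"p1.png");s=manip.get_state();print(s["tool_pos"],s["opening"],s["wrist_force"])
```

```text
[ 0.51617543 -0.00997013  0.08705592] 0.04550228811188875 [-0.2538071   0.65956189  0.02126366]
```

View pics/p1.png

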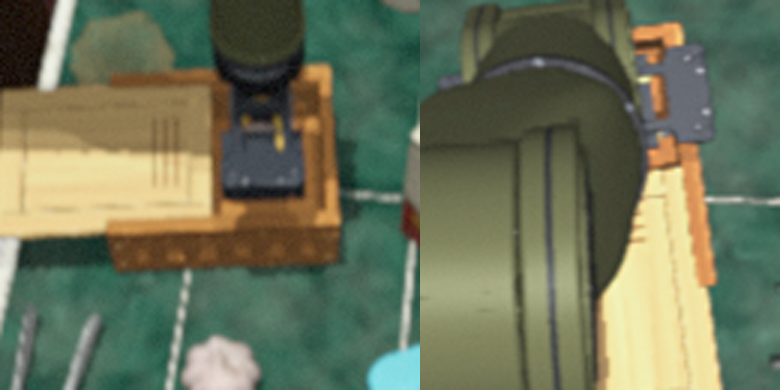

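The gripper is centred over the opening (crop (262,160)), the lid's back edge is clear at (213,150), and the box hasn't moved. Lowering and releasing.

drive_tool(
  rows=[
    [1,[0,0,-2],0],
    [1,[0,0,-3.5],0],
    [1,[0,0,-4.4],0],
    [1,[0,0,-4.4],0],
    [1,[0,0,-4.4],0],
  ],
)

```text
time: 16.05
tool_pos: [0.5167, -0.01, 0.0437]
orientation: [[0.989, 0.151, 0.001], [0.151, -0.989, -0.0], [0.001, 0.0, -1.0]]
wrist_force: [0.0, -0.0, -0.9]
opening: 0.0454
grasp_force: 6.0
```

drive_tool(
  rows=[
    [0.25,[0,0,0],0],
    [0.25,[0,0,0],0],
    [0.25,[0,0,0],0],
    [0.25,[0,0,0],0],
  ],
)

```text
time: 16.45
tool_pos: [0.5164, -0.0099, 0.0432]
orientation: [[0.988, 0.151, 0.0], [0.151, -0.988, -0.0], [0.0, 0.0, -1.0]]
wrist_force: [0.6, -0.7, 0.2]
opening: 0.0663
grasp_force: 0.0
```

drive_tool(
  rows=[
    [0.25,[0,0,1],0],
    [0.25,[0,0,3],0],
    [0.25,[0,0,7],0],
    [0.5,[0,0,11.5],0],
    [1,[-1,-4.5,11.5],0],
  ],
)

```text
time: 16.95
tool_pos: [0.5118, -0.0484, 0.1634]
orientation: [[0.987, 0.163, 0.014], [0.163, -0.987, 0.005], [0.014, -0.002, -1.0]]
wrist_force: [2.0, -0.1, 0.4]
opening: 0.0519
grasp_force: 0.0
```

drive_tool(
  rows=[
    [1,[-2,-4.5,0],0],
    [1,[-3,-9,0],0],
    [1,[-4,-13.5,0],0],
    [1,[-4,-16,0],0],
    [1,[-4,-16,0],0],
  ],
  force=20,
)

```text
time: 17.45
tool_pos: [0.4651, -0.2203, 0.1587]
orientation: [[0.99, 0.143, 0.001], [0.143, -0.99, -0.004], [0.0, 0.004, -1.0]]
wrist_force: [-0.4, -0.4, 0.4]
opening: 0.0125
grasp_force: 0.0
```

Run:
```python
from h import *
a=cams.read_camera("scene");b=cams.read_camera("top")
A=cv2.resize(a[130:260,220:360],None,fx=3,fy=3,interpolation=cv2.INTER_CUBIC)
B=cv2.resize(b[180:310,230:350],None,fx=3,fy=3,interpolation=cv2.INTER_CUBIC)
save(np.hstack([A,B]),"p2.png");s=manip.get_state();print(s["tool_pos"],s["opening"],s["wrist_force"])
for r in cams.cut_out("lid","top")[:1]+cams.cut_out("keeper","top")[:1]:
    q=cv2.minAreaRect(np.argwhere(r["pixels"])[:,::-1].astype(np.float32));print(r["bbox"],at("top",*q[0],.073),q)
```

```text
[ 0.46615682 -0.21499712  0.15840075] 0.0041337555437205775 [ 0.95669122  1.52111605 -0.29936651]
[258.0, 236.2, 332.6, 327.3] [ 0.3739959  -0.03097429  0.073     ] ((292.1900329589844, 281.3299865722656), (84.7114028930664, 67.88224792480469), 81.8698959350586)
[247.2, 188.3, 328.9, 282.7] [ 0.47865352 -0.01411631  0.073     ] ((285.8254089355469, 234.86672973632812), (88.53317260742188, 74.24361419677734), 82.34935760498047)
```

View pics/p2.png

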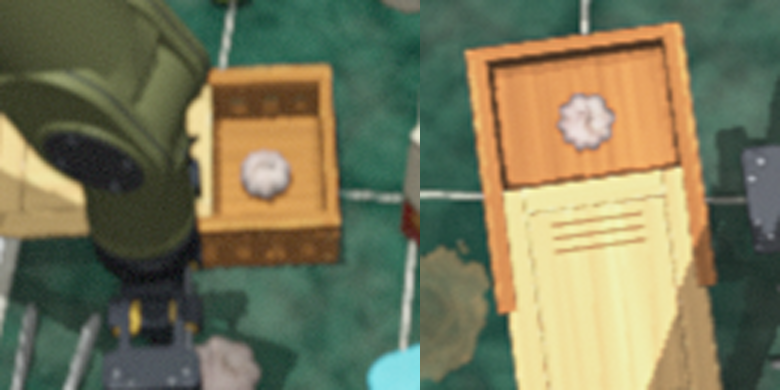

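The garlic stands inside at crop (585,120), and the lid is fully open with its lines at (598,232). The box is still where it was. Returning to the grip point.

drive_tool(
  rows=[
    [1,[-1,4.5,0],0],
    [1,[-2,9,0],0],
    [1,[-3,13.5,0],0],
    [1,[-3.8,18,0],0],
    [1,[-3.8,19.15,0],0],
  ],
)

```text
time: 18.15
tool_pos: [0.4265, -0.0166, 0.1581]
orientation: [[0.987, 0.163, -0.002], [0.163, -0.987, 0.003], [-0.002, -0.003, -1.0]]
wrist_force: [-0.1, 0.1, -0.3]
opening: 0.0005
grasp_force: 0.0
```

drive_tool(
  rows=[
    [1,[0,0,-2],0],
    [1,[0,0,-4.5],0],
    [1,[0,0,-6],0],
    [1,[0,0,-6],0],
    [1,[0,0,-6],0],
  ],
)

```text
time: 18.65
tool_pos: [0.4282, -0.0231, 0.0981]
orientation: [[0.988, 0.152, -0.0], [0.152, -0.988, -0.0], [-0.0, -0.0, -1.0]]
wrist_force: [-0.5, 0.5, 0.3]
opening: 0.0007
grasp_force: 0.0
```

drive_tool(
  rows=[
    [1,[0,0,-0.3],0],
    [1,[0,0,-0.5],0],
    [1,[0,0,-0.6],0],
    [1,[0,0,-0.6],0],
    [1,[0,0,-0.6],0],
  ],
)

```text
time: 19.15
tool_pos: [0.4287, -0.0235, 0.0923]
orientation: [[0.989, 0.151, 0.001], [0.151, -0.989, -0.0], [0.001, 0.0, -1.0]]
wrist_force: [-0.1, 0.0, 5.5]
opening: 0.0005
grasp_force: 2.4
```

drive_tool(
  rows=[
    [1,[0,0,-0.06],0],
    [1,[0,0,-0.1],0],
    [1,[0,0,-0.1],0],
    [1,[0,0,-0.1],0],
  ],
)

```text
time: 19.55
tool_pos: [0.4287, -0.0235, 0.0917]
orientation: [[0.988, 0.151, 0.002], [0.151, -0.988, -0.0], [0.002, 0.0, -1.0]]
wrist_force: [0.3, -0.3, 12.0]
opening: 0.0004
grasp_force: 6.0
```

drive_tool(
  rows=[
    [1,[0.15,0.023,0],0],
    [1,[0.3,0.046,0],0],
    [1,[0.5,0.077,0],0],
    [1,[0.7,0.107,0],0],
    [1,[0.8,0.122,0],0],
  ],
)

```text
time: 20.05
tool_pos: [0.4347, -0.0227, 0.0916]
orientation: [[0.989, 0.151, -0.002], [0.151, -0.989, -0.001], [-0.003, 0.0, -1.0]]
wrist_force: [-3.3, -0.5, 12.7]
opening: 0.0003
grasp_force: 6.7
```

drive_tool(
  rows=[
    [1,[0.4,0.061,0],0],
    [1,[0.8,0.122,0],0],
    [1,[1.2,0.183,0],0],
    [1,[1.6,0.244,0],0],
    [1,[2.0,0.305,0],0],
  ],
)

```text
time: 20.55
tool_pos: [0.4546, -0.0197, 0.0917]
orientation: [[0.989, 0.151, -0.003], [0.151, -0.989, -0.001], [-0.003, 0.0, -1.0]]
wrist_force: [-3.1, -0.2, 14.4]
opening: 0.0004
grasp_force: 7.1
```

drive_tool(
  rows=[
    [1,[0.4,0.061,0],0],
    [1,[0.8,0.122,0],0],
    [1,[1.2,0.183,0],0],
    [1,[1.6,0.244,0],0],
    [1,[2.0,0.305,0],0],
  ],
)

```text
time: 21.05
tool_pos: [0.4749, -0.0167, 0.0918]
orientation: [[0.989, 0.151, -0.002], [0.151, -0.989, -0.001], [-0.003, 0.001, -1.0]]
wrist_force: [-3.6, 0.4, 14.1]
opening: 0.0005
grasp_force: 7.1
```

drive_tool(
  rows=[
    [1,[0.4,0.061,0.02],0],
    [1,[0.8,0.122,0.02],0],
    [1,[1.2,0.183,0.02],0],
    [1,[1.6,0.244,0.02],0],
    [1,[2.0,0.305,0.02],0],
  ],
)

```text
time: 21.55
tool_pos: [0.4951, -0.0136, 0.092]
orientation: [[0.989, 0.151, -0.002], [0.151, -0.989, -0.001], [-0.002, 0.0, -1.0]]
wrist_force: [-2.9, -0.5, 13.8]
opening: 0.0005
grasp_force: 6.7
```

drive_tool(
  rows=[
    [1,[0.4,0.061,0],0],
    [1,[0.8,0.122,0],0],
    [1,[1.1,0.168,0],0],
    [1,[1.3,0.198,0],0],
    [1,[1.3,0.198,0],0],
  ],
)

```text
time: 22.05
tool_pos: [0.5092, -0.0114, 0.0921]
orientation: [[0.989, 0.151, 0.0], [0.151, -0.989, -0.0], [0.0, 0.0, -1.0]]
wrist_force: [-2.0, -0.8, 12.2]
opening: 0.0002
grasp_force: 5.9
```

drive_tool(
  rows=[
    [1,[0.1,0.015,-0.01],0],
    [1,[0.2,0.03,-0.03],0],
    [1,[0.3,0.046,-0.05],0],
    [1,[0.4,0.061,-0.07],0],
    [1,[0.4,0.061,-0.07],0],
  ],
)

```text
time: 22.55
tool_pos: [0.5141, -0.0107, 0.0914]
orientation: [[0.989, 0.151, 0.002], [0.151, -0.989, -0.0], [0.002, 0.001, -1.0]]
wrist_force: [0.1, -0.6, 10.2]
opening: 0.0002
grasp_force: 5.1
```

drive_tool(
  rows=[
    [1,[0.1,0.015,-0.03],0],
    [1,[0.2,0.03,-0.06],0],
    [1,[0.3,0.046,-0.08],0],
    [1,[0.4,0.061,-0.1],0],
    [1,[0.4,0.061,-0.1],0],
  ],
)

```text
time: 23.05
tool_pos: [0.5182, -0.01, 0.0905]
orientation: [[0.989, 0.151, 0.002], [0.151, -0.989, -0.0], [0.002, 0.001, -1.0]]
wrist_force: [-0.2, 0.0, 11.4]
opening: 0.0007
grasp_force: 5.6
```

drive_tool(
  rows=[
    [1,[0.1,0.015,-0.02],0],
    [1,[0.2,0.03,-0.04],0],
    [1,[0.3,0.046,-0.06],0],
    [1,[0.4,0.061,-0.08],0],
    [1,[0.4,0.061,-0.08],0],
  ],
)

```text
time: 23.55
tool_pos: [0.5223, -0.0094, 0.0898]
orientation: [[0.989, 0.151, 0.003], [0.151, -0.989, -0.0], [0.003, 0.001, -1.0]]
wrist_force: [0.5, 0.4, 12.1]
opening: 0.0004
grasp_force: 5.8
```

drive_tool(
  rows=[
    [1,[0.1,0.015,-0.01],0],
    [1,[0.2,0.03,-0.02],0],
    [1,[0.3,0.046,-0.02],0],
    [1,[0.4,0.061,-0.02],0],
    [1,[0.4,0.061,-0.02],0],
  ],
)

```text
time: 24.05
tool_pos: [0.5254, -0.0089, 0.0896]
orientation: [[0.989, 0.151, 0.001], [0.151, -0.989, -0.0], [0.001, 0.001, -1.0]]
wrist_force: [-1.2, 0.1, 12.5]
opening: 0.0006
grasp_force: 6.7
```

drive_tool(
  rows=[
    [1,[0.1,0.015,0],0],
    [1,[0.2,0.03,0],0],
    [1,[0.3,0.046,0],0],
    [1,[0.3,0.046,0],0],
  ],
)

```text
time: 24.45
tool_pos: [0.5277, -0.0086, 0.0895]
orientation: [[0.989, 0.151, -0.001], [0.151, -0.989, -0.001], [-0.001, 0.001, -1.0]]
wrist_force: [-1.7, 0.2, 14.0]
opening: 0.0008
grasp_force: 7.0
```

drive_tool(
  rows=[
    [1,[0.1,0.015,0.02],0],
    [1,[0.2,0.03,0.02],0],
    [1,[0.3,0.046,0.02],0],
    [1,[0.3,0.046,0.02],0],
  ],
)

```text
time: 24.85
tool_pos: [0.528, -0.0086, 0.0894]
orientation: [[0.989, 0.151, -0.006], [0.151, -0.989, -0.001], [-0.006, 0.0, -1.0]]
wrist_force: [-5.7, -0.6, 15.7]
opening: 0.0004
grasp_force: 7.9
```

drive_tool(
  rows=[
    [1,[0,0,0.04],0],
    [1,[0.1,0.015,0.06],0],
    [1,[0.2,0.03,0.06],0],
    [1,[0.2,0.03,0.06],0],
  ],
)

```text
time: 25.25
tool_pos: [0.5281, -0.0086, 0.0895]
orientation: [[0.989, 0.15, -0.01], [0.15, -0.989, -0.002], [-0.01, 0.0, -1.0]]
wrist_force: [-9.2, -0.4, 13.5]
opening: 0.0003
grasp_force: 7.1
```

It's firmly against the back wall. Unload, lift and retreat for a check.

drive_tool(
  rows=[
    [1,[-0.3,-0.046,0],0],
    [1,[-0.5,-0.076,0],0],
    [1,[-0.5,-0.076,1],0],
    [1,[-0.5,-0.076,4.5],0],
    [1,[-0.5,-0.076,9],0],
  ],
)

```text
time: 25.75
tool_pos: [0.5267, -0.0082, 0.1791]
orientation: [[0.988, 0.152, -0.005], [0.152, -0.988, -0.0], [-0.005, -0.0, -1.0]]
wrist_force: [0.8, -0.6, -0.5]
opening: 0.0008
grasp_force: 0.0
```

drive_tool(
  rows=[
    [1,[-1.5,-4.5,2],0],
    [1,[-3,-9,4],0],
    [1,[-4.5,-13.5,6],0],
    [1,[-6,-18,8],0],
    [1,[-7.5,-22,8],0],
  ],
)

```text
time: 26.25
tool_pos: [0.4536, -0.2301, 0.2618]
orientation: [[0.988, 0.152, 0.004], [0.152, -0.988, -0.002], [0.004, 0.002, -1.0]]
wrist_force: [0.6, -1.1, 0.1]
opening: 0.0004
grasp_force: 0.0
```

drive_tool(
  rows=[
    [1,[-2,-4.5,0],0],
    [1,[-4,-9,0],0],
    [1,[-5,-13,0],0],
    [1,[-5,-13,0],0],
    [1,[-5,-13,0],0],
  ],
)

```text
time: 26.75
tool_pos: [0.4025, -0.3587, 0.2592]
orientation: [[0.989, 0.149, -0.0], [0.149, -0.989, 0.001], [-0.0, -0.001, -1.0]]
wrist_force: [0.0, 1.1, -0.2]
opening: 0.0006
grasp_force: 0.0
```

Run:
```python
from h import *
a=cams.read_camera("scene");b=cams.read_camera("top")
A=cv2.resize(a[70:370,200:380],None,fx=1.9,fy=1.9,interpolation=cv2.INTER_CUBIC)
B=cv2.resize(b[180:315,230:335],None,fx=4.22,fy=4.22,interpolation=cv2.INTER_CUBIC)
h=min(len(A),len(B));save(np.hstack([A[:h],B[:h]]),"end.png");s=manip.get_state();print(s["time"],s["tool_pos"],s["wrist_force"])
r=cams.cut_out("lid","top")[0]
q=cv2.minAreaRect(np.argwhere(r["pixels"])[:,::-1].astype(np.float32));print(at("top",*q[0],.071),q)
for l in("tomato","lime","onion","moka_pot"):
    for r in cams.cut_out(l,"top")[:1]:
        ys,xs=np.nonzero(r["pixels"]);print(l,at("top",xs.mean(),ys.mean(),.03).round(3))
d=np.abs(b.astype(int)-cv2.imread("pics/t0.png")[:,:,::-1]).max(2)[188:285,246:328];print((d>60).sum())
```

```text
26.85 [ 0.40378186 -0.35654436  0.25925152] [ 0.60869571 -0.01953805 -0.43580811]
[ 0.4723454  -0.01509674  0.071     ] ((286.226806640625, 237.67263793945312), (84.73308563232422, 60.665191650390625), 82.27816772460938)
tomato [ 0.44  -0.315  0.03 ]
lime [0.449 0.211 0.03 ]
moka_pot [0.637 0.266 0.03 ]
0
```

View pics/end.png

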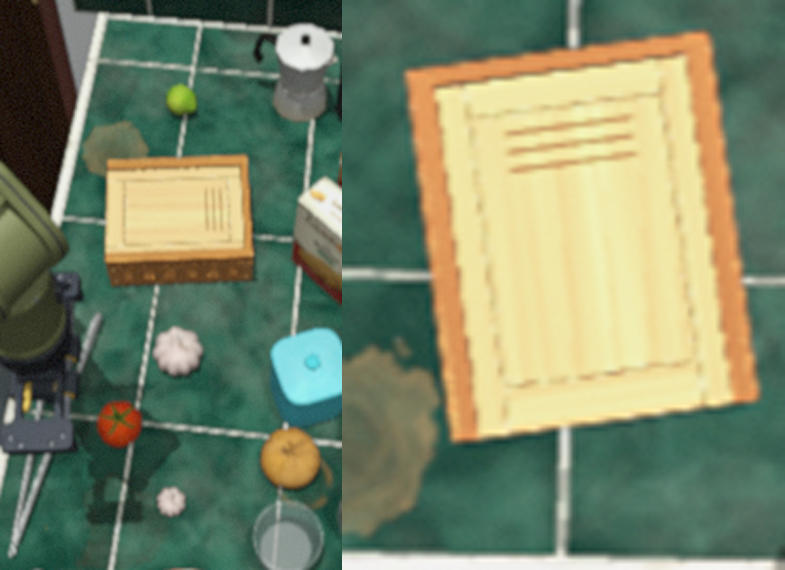

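The final picture shows the lid fully home (crop (570,240)), matching the first picture to the pixel. The medium garlic is gone from the worktop, and the tomato, lime and moka pot read the same as before. The onion is in place by eye, and the gripper is clear.

```bash
python3 -c "
from plant import manip
print(manip.sign_off())"
```

```text
the job is handed in; nothing more can be done
None
```

The middle-sized garlic bulb is in the keeper with its lid slid fully home, the keeper and the other things stayed where they stood, and I handed the job in at about 27 s; no verdict came back.

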